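# Dial open the genkan key box

### The arm

A 7-joint arm with a two-finger parallel gripper is mounted at the origin on the work surface. World frame = base frame: x ahead of the robot, y to its left, z up, the work surface at z = 0. Lengths are in m, angles in rad, forces in N, time in s.
With the tool pointing down it reaches from about 0.4 to 0.85 m from the base axis. Payload 4.5 kg.
Tool frame: the origin (TCP) lies at the very end of the fingers, on their centre line; the grasp point (between the pads) lies 19 mm behind it (r.pinch_z is the distance from the TCP to the grasp point, in m); z points along the fingers, y is the line along which they close (so a half turn about z gives the same grasp; the last joint's range is limited). The gripper opens to 88 mm and grips with 3 to 60 N. Pads are 18 mm wide; open, the fingers measure 123 mm over their backs; the gripper's body (75 mm by 187 mm) begins 45 mm behind the grasp point.
Start: joints at [-1.287, 0.689, -0.195, 1.565, 0.157, 0.902, -0.215], TCP at [0.154, 0.606, 0.239] pointing down, gripper open.
Joint ranges: [-3.01, 3.01], [-0.46, 2.08], [-1.47, 1.51], [0.13, 2.56], [-1, 4.14], [0.04, 2.09], [-2.66, 2.66]. Speed limits (rad/s): [2.57, 2.57, 3.14, 3.14, 3.14, 3.14, 3.14].

### API

Orientations are given as a unit quaternion [x, y, z, w].
In Python, from plant import r, cams gives the robot as it stands.
- The arm moves only by the shell command python3 -m pendant 'ROWS' [FORCE]. ROWS is JSON, a list of rows, each a list of 3 entries, a list of its own where there are three numbers: the closure, from -1 (fully open) to 1 (shut), then the shift along the tool's x, y, z in mm, then the turn, a rotation vector about the tool's x, y, z in degrees. A call has 1 to 8 rows; each row shifts and turns the commanded pose from where the row before left it, along the tool's axes as they then stand; what a row does not reach is not made up. A row lasts 1/8 s, in which the tool goes at most 62.5 mm and 10.7 degrees, less where a joint would pass 70% of its speed; a pose out of reach is approached as far as the arm can. A call with a gripper value outside its range is refused whole. The fingers move at their own pace and stop on an object; FORCE is the grip in N (left out, the last holds). Time passes only in rows, so rows that do not move let the fingers close. It gives the time, the measured TCP pose, the force, the opening and the grip force at its end, in the units of the state.
- r.get_state(): the state, without advancing time (a new reading comes with each control period).
- cams.snapshot(name): name is "scene" or "top" or "wrist"; returns a dict with "img" (480x640x3 uint8, red, green, blue), "camera_matrix" (3x3 intrinsics, pixels), "camera_from_world" (4x4, takes a point from world to camera coordinates); the wrist camera has in their place "tool_from_camera" (4x4, takes a point from camera to tool coordinates, whose origin is the TCP and whose axes are the flange's). Camera axes: x right, y up, looking along -z (the intrinsics and any distortion apply to the point x, -y, -z); pixel columns grow to the right and rows downward; lengths in m; the calibration is good to about 2 mm. A picture is of the moment at which its call begins: read the wrist's pose just before it. There is no depth.
- r.finish_job(): hands the job in; it is judged then, once.
The state is a dict: "clock": time; "q": joint angles; "qd": joint speeds; "joint_torque": joint torques, N m; "tool_pos": TCP position; "eef_rot": TCP orientation; "contact_force": force on the tool from outside, world axes, zero at the start; "moment": the same for the moment, N m; "opening": opening from 0.0 (shut) to 1.0 (fully open); "finger_force": force on a finger pad.
Only numpy, scipy, OpenCV 4.12 (cv2) and the standard library are available. Lean on these libraries where they do the work, as an engineer would, in place of code of your own. Each camera call takes 0.05 s, during which the arm holds its last target. There are 200 camera calls.

### The job

Open the red key box by its combination: counting the raised marks clockwise from the long bar mark, turn the dial right until its post points at mark 5 and pause there, turn it left to mark 2 and pause, then turn it right again, feeling for the place where it comes up against its stop somewhere past mark 7. Be gentle and do not force the dial against the stop or pull at a lid that is still locked; leave the dial there, slide the lid fully open by its wooden grip, let go, and do not disturb the other things on the cabinet.

Things in the scene. Friction and masses are not known exactly. Their poses are not given: they have to be found in the camera images.
- keybox: Red lacquered box fixed to the cabinet top, 150 (x) x 300 (y) x 75 mm high. Origin: centre of its underside; z up. The dial is on the +y half of its top; the sliding lid (136 x 142 mm, top level with the box top) is the -y half. Yaw varies by 20 degrees. The lid unlocks only with the dial within about 0.06 rad (2 mm at the post) of its stop.
- dial_base: Dark steel dial plate, 128 mm across, fixed on the box top. Origin: on the dial's axis, at the plate's underside, 75 mm above the cabinet top; axes parallel to the box's. Twelve raised brass marks 55 mm from the axis, every 30 degrees: the long bar (mark 0) is towards +x, away from the robot; studs are counted clockwise seen from above (3 towards -y, the lid; 6 towards -x; 9 towards +y).
- dial (a joint): Dial angle, rad: 0 with its post at the long bar, growing clockwise from above (right), pi/6 per mark, under one turn. The stop differs each time, 4.2 to 5.4 rad, unseen: find it by force. Turning takes about 2 N at the post; past the stop a sprung buffer adds about 1.5 N per mm of post travel; over 6 N on the lock damages it. The dial stays where left; light contact with the stop is enough.
- dial_post (a point): Upright finger post of the dial: a round grippy rubber sleeve, 14 mm in diameter, 30 mm tall, that spins freely on its pin like a crank knob, so the hand need not turn while leading it round; 34 mm from the dial's axis, on an aluminium disc 92 mm across (disc top 12 mm above the dial plate's underside). Point: half-way up, 27 mm above that underside, 102 mm above the cabinet top.
- lid (a joint): Travel of the sliding lid in m: 0 shut, 0.080 fully open; it slides towards the box's -y, away from the dial, out over the box's end. Sliding takes about 2 N when unlocked.
- lid_grip (a point): Middle of the dark wooden grip bar on the lid: 44 mm (along box x) x 14 mm (along box y), standing 28 mm above the lid top. This point is 14 mm above the lid top (89 mm above the cabinet top); it moves with the lid.
- shoehorn_mid (a point): Navy plastic shoehorn lying flat, 216 x 42 x 6 mm, a bystander; point near its middle.
- tealight_mid (a point): Empty white ceramic tealight holder, 68 mm across, 45 mm high, a bystander; point at its middle.
- carabiner_mid (a point): Aluminium carabiner lying flat, 73 x 51 x 9 mm, a bystander; point at its middle.
- glasses_stand_mid (a point): Clear acrylic stand for reading glasses, 80 x 70 mm, 105 mm high, a bystander; point half-way up.

How it is judged:
On the way, in this order (a step that is already met when the one before it is completed fails the run):
1. the dial is turned right to mark 5 and pauses there (value of joint dial between 2.488 and 2.748 rad), for 0.2 s.
2. the dial is turned back left to mark 2 and pauses there (value of joint dial between 0.917 and 1.177 rad), for 0.2 s.
3. the dial is turned right into the stop region, the lid still shut (value of joint dial above 4.15 rad and value of joint lid below 0.01 m), for 0.1 s.
At the end, for the whole second after the job is handed in: The lid is slid open by at least 70 of its 80 mm and at rest, the dial left by its stop (past 4.1 rad), the hand off the box; marks 5 and 2 were each held within 0.13 rad for 0.2 s on the way, in that order (value of joint lid above 0.07 m and value of joint dial above 4.1 rad and not (velocity of joint lid above 0.01 m/s) and contact force between the fingers and keybox below 0.1 N); the robot touches nothing.
It fails at once if the lock is forced: more than 6 N between the dial's works and the box (at the stop or through a locked lid) (contact force between dial_base and keybox above 6 N).
It fails at once if the shoehorn is disturbed (moved over 20 mm) (distance of shoehorn_mid from where it was at the start of the episode above 0.02 m).
It fails at once if the tealight is disturbed (moved over 20 mm) (distance of tealight_mid from where it was at the start of the episode above 0.02 m).
It fails at once if the carabiner is disturbed (moved over 20 mm) (distance of carabiner_mid from where it was at the start of the episode above 0.02 m).
It fails at once if the glasses stand is disturbed (moved over 20 mm) (distance of glasses_stand_mid from where it was at the start of the episode above 0.02 m).
It also fails if it takes over 69 s, if anything falls off the work surface, if the arm or the gripper's body presses on something with over 40 N, if the wrist force passes 120 N, or if a joint passes its speed limit or range.

## Working session

There is one attempt and no reset: what is moved stays moved. The work goes in short steps, Python scripts to look and compute and a shell command to move; the robot and the scene stay as the last step left them, time stands still between calls to the robot, and variables do not carry over. Pictures are saved under pics/ and viewed, at most 10 in all, crops included, and the job is handed in when it is done.

```bash
ls; mkdir -p pics; python3 - <<'E'
from plant import r,cams
import cv2,numpy as np
print({k:np.round(v,3).tolist() for k,v in r.get_state().items()})
ims=[]
for n in("top","scene"):
    s=cams.snapshot(n); cv2.imwrite(f"pics/{n}0.png",s["img"][:,:,::-1]); np.savez(f"{n}.npz",**s); print(n,s["camera_matrix"].tolist(),np.round(s["camera_from_world"],4).tolist())
    print(s.keys())
E
```

```text
pics
{'clock': 0.0, 'q': [-1.287, 0.69, -0.195, 1.566, 0.157, 0.902, -0.215], 'qd': [-0.001, 0.001, 0.0, -0.001, 0.001, -0.001, -0.0], 'joint_torque': [0.0, -52.756, -1.267, -15.343, -0.053, 0.006, 0.0], 'tool_pos': [0.154, 0.605, 0.238], 'eef_rot': [0.125, 0.992, -0.001, -0.0], 'contact_force': [0.477, 0.236, 0.277], 'moment': [0.041, 0.014, 0.017], 'finger_force': 0.0, 'opening': 1.001}
top [[467.12176972780435, 0.0, 317.89469448374325], [0.0, 467.12176972780435, 241.23458699598925], [0.0, 0.0, 1.0]] [[-0.0029, -0.9995, 0.032, 0.0044], [0.9963, -0.0001, 0.0854, -0.5875], [-0.0854, 0.0322, 0.9958, -0.9221], [0.0, 0.0, 0.0, 1.0]]
dict_keys(['img', 'camera_matrix', 'camera_from_world'])
scene [[605.6613780578233, 0.0, 322.92834323612794], [0.0, 605.6613780578233, 235.3135199099213], [0.0, 0.0, 1.0]] [[0.8633, 0.5046, -0.0018, -0.5296], [-0.3725, 0.6397, 0.6723, 0.1316], [0.3404, -0.5798, 0.7403, -1.4279], [0.0, 0.0, 0.0, 1.0]]
dict_keys(['img', 'camera_matrix', 'camera_from_world'])
```

View pics/top0.png

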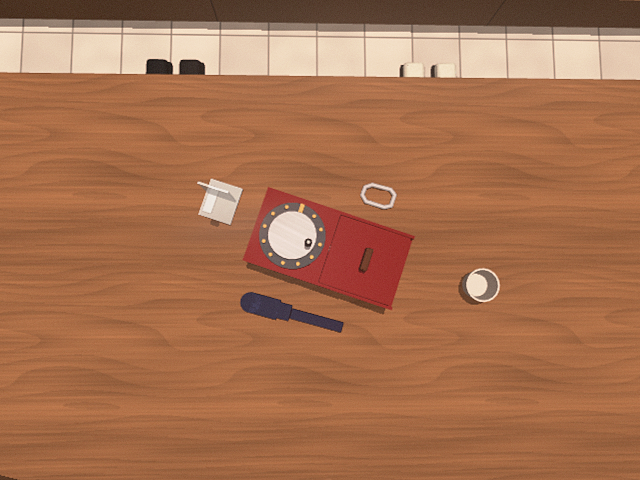

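View pics/scene0.png

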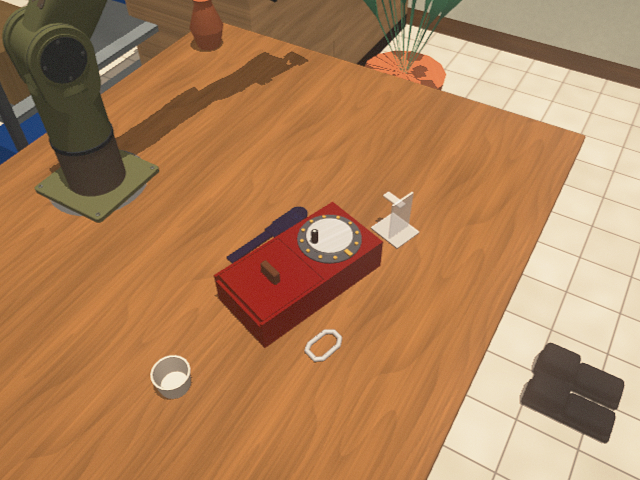

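The top view shows the dial centre near (292,235), long bar (302,208), post near (308,243) at about mark 3, and grip near (366,260). The scene view confirms this layout, with the bystanders all clear of the box.

```bash
cat > h.py <<'E'
import numpy as np,cv2
def ray(s,uv,z):
    K=s["camera_matrix"];T=s["camera_from_world"]
    d=np.linalg.inv(K)@np.array([uv[0],uv[1],1.]);d=np.array([d[0],-d[1],-d[2]])
    R=T[:3,:3];o=-R.T@T[:3,3];d=R.T@d
    return o+d*(z-o[2])/d[2]
def blobs(m,amin=3):
    n,l,st,c=cv2.connectedComponentsWithStats(m.astype(np.uint8))
    return [(c[i],st[i]) for i in range(1,n) if st[i][4]>=amin]
E
python3 - <<'E'
from h import *
S={n:dict(np.load(n+".npz")) for n in("top","scene")}
for n,s in S.items():
    im=s["img"];hsv=cv2.cvtColor(im,cv2.COLOR_RGB2HSV);H,Sa,V=cv2.split(hsv)
    red=((H<4)|(H>174))&(Sa>170)&(V>60)
    b=max(cv2.findContours(red.astype(np.uint8),0,2)[0],key=cv2.contourArea)
    if n=="top":
        # top face only: brighter
        pass
    print(n,"redrect",cv2.minAreaRect(b))
    x0,y0,x1,y1=(255,195,335,275) if n=="top" else (290,205,370,270)
    br=(H>12)&(H<28)&(Sa>110)&(V>130)
    P=[]
    for c,st in blobs(br):
        if x0<c[0]<x1 and y0<c[1]<y1:
            p=ray(s,c,.083);P.append(p[:2]);print(np.round(c,1),st[4],np.round(p,4))
    P=np.array(P)
    (e,ax,a)=cv2.fitEllipse((P*1000).astype(np.float32)); print("ellipse mm",e,ax)
    dk=(V<70)
    for c,st in blobs(dk,15):
        if x0<c[0]<x1+60 and y0<c[1]<y1+40: print("dark",np.round(c,1),st, np.round(ray(s,c,.117),4))
E
```

```text
top redrect ((328.79351806640625, 248.07313537597656), (156.21780395507812, 77.46907043457031), 18.657888412475586)
[286.3 206.5] 14 [0.6492 0.0656 0.083 ]
[301.  207.9] 40 [0.6466 0.0375 0.083 ]
[272.5 213.3] 14 [0.6361 0.0918 0.083 ]
[313.6 215.6] 13 [0.6317 0.0134 0.083 ]
[264.3 225.5] 14 [0.6126 0.1073 0.083 ]
[320.5 229.3] 14 [6.054e-01 4.000e-04 8.300e-02]
[263.3 240.5] 14 [0.584 0.109 0.083]
[319.5 244.3] 14 [0.5767 0.0024 0.083 ]
[270.  254.2] 12 [0.558  0.0961 0.083 ]
[311.3 256.5] 14 [0.5535 0.018  0.083 ]
[282.4 262.4] 13 [0.5424 0.0727 0.083 ]
[297.4 263.4] 13 [0.5405 0.0444 0.083 ]
ellipse mm (594.7451782226562, 54.81333541870117) (110.34114074707031, 110.96236419677734)
dark [307.4 242.7] [305 239   7   7  24] [0.577  0.0257 0.117 ]
dark [290.2 313.1] [286 307  10  14  30] [0.4496 0.0568 0.117 ]
scene redrect ((299.265380859375, 262.17755126953125), (71.7707748413086, 160.1427459716797), 56.97613525390625)
[323.5 216.2] 10 [0.5601 0.0939 0.083 ]
[337.8 217. ] 10 [0.5863 0.1065 0.083 ]
[310.9 220.6] 10 [0.5444 0.0704 0.083 ]
[349.6 222.6] 11 [0.6146 0.1048 0.083 ]
[302.5 229.2] 10 [0.5421 0.0417 0.083 ]
[356.6 231.9] 11 [0.6387 0.0895 0.083 ]
[301.4 240.1] 11 [0.5554 0.0158 0.083 ]
[356. 243.] 9 [0.6515 0.063  0.083 ]
[307.6 249.9] 11 [5.793e-01 3.000e-04 8.300e-02]
[347.9 251.9] 36 [0.6489 0.0349 0.083 ]
[319.6 256.1] 11 [ 0.6072 -0.0015  0.083 ]
[334.6 256.9] 11 [0.633  0.0111 0.083 ]
ellipse mm (596.7784423828125, 52.64071273803711) (109.941162109375, 111.30982971191406)
dark [300.3 211.3] [292 207  15  12  92] [0.5306 0.054  0.117 ]
dark [314.5 237. ] [312 232   6  11  60] [0.5895 0.0096 0.117 ]
```

```bash
python3 - <<'E'
import cv2
a=cv2.imread("pics/top0.png")[180:320,235:425]; cv2.imwrite("pics/c1.png",cv2.resize(a,None,fx=4,fy=4,interpolation=cv2.INTER_CUBIC))
E
```

```text
(no output)
```

View pics/c1.png

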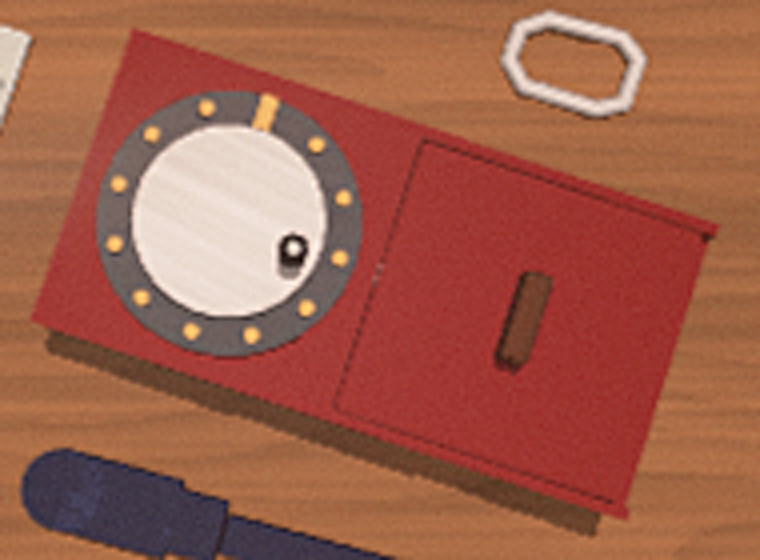

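The crop shows a 12-mark dial with bar at (265,112), post top at (293,248) and wooden grip centre at (523,320), lid shut. The dial radius checks (55 mm, post 34 mm), the box yaw is about -18.5° and the post is near mark 3.3. Next I move above it, with tool y along box y.

```bash
python3 -m pendant '[[-1,[-30,-22,0],[0,0,4.1]],[-1,[-37,-26,0],[0,0,0]],[-1,[-37,-26,0],[0,0,0]],[-1,[-37,-26,0],[0,0,0]],[-1,[-37,-26,0],[0,0,0]],[-1,[-37,-26,0],[0,0,0]],[-1,[-37,-26,0],[0,0,0]],[-1,[-37,-26,0],[0,0,0]]]' && python3 -m pendant '[[-1,[-37,-26,0],[0,0,0]],[-1,[-37,-26,0],[0,0,0]],[-1,[-37,-26,0],[0,0,0]],[-1,[-37,-26,0],[0,0,0]],[-1,[-37,-26,0],[0,0,0]],[-1,[-37,-26,0],[0,0,0]],[-1,[-37,-26,0],[0,0,0]],[-1,[0,0,0],[0,0,0]]]'
cat >> h.py <<'E'
from scipy.spatial.transform import Rotation as Ro
C=np.array([.5957,.0537])
def show(r,target=None,yaw=np.radians(-18.5)):
    st=r.get_state();p=np.array(st["tool_pos"]);R=Ro.from_quat(st["eef_rot"])
    M=R.as_matrix();ya=np.degrees(np.arctan2(M[1,1],M[0,1]))
    print("t",round(st["clock"],2),"p",np.round(p,4),"yaxis deg",round(ya,2),"z",np.round(M[:,2],4),"F",np.round(st["contact_force"],2),"ff",st["finger_force"],"open",round(st["opening"],3))
    if target is not None: print("shift mm",np.round(M.T@(np.array(target)-p)*1000,1))
    return st,p,M
E
python3 - <<'E'
from h import *; from plant import r,cams
st,p,M=show(r,[.5794,.0239,.238])
s=cams.snapshot("wrist"); cv2.imwrite("pics/w1.png",s["img"][:,:,::-1]); np.savez("w1.npz",p=p,M=M,**s)
print(s["tool_from_camera"].round(4).tolist())
E
```

```text
clock: 1.1
tool_pos: [0.367, 0.321, 0.2385]
eef_rot: [0.16, 0.987, -0.0, -0.0]
contact_force: [0.0, 0.8, -0.0]
opening: 0.999
finger_force: 0.0
clock: 2.1
tool_pos: [0.5563, 0.0633, 0.2381]
eef_rot: [0.164, 0.987, -0.001, 0.0]
contact_force: [-0.9, 0.6, 0.8]
opening: 0.999
finger_force: 0.0
t 2.1 p [0.5563 0.0633 0.2381] yaxis deg 71.16 z [ 4.0e-04 -2.3e-03 -1.0e+00] F [-0.9   0.61  0.8 ] ff 0.0 open 0.999
shift mm [-34.6 -29.9   0.2]
[[-0.0002, 0.9637, 0.267, 0.0689], [1.0, 0.0, 0.0004, 0.0004], [0.0004, 0.267, -0.9637, -0.1468], [0.0, 0.0, 0.0, 1.0]]
```

View pics/w1.png

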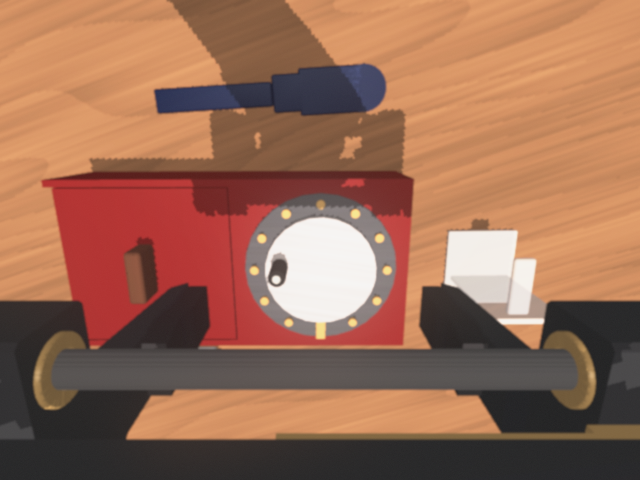

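The wrist view shows the dial at about (320,265), post top at (276,281), grip top near (140,275) and bar at (320,330). I'll compute the centre, post and grip from this view.

```bash
cat >> h.py <<'E'
def wcam(s,p,M):
    T=np.eye(4);T[:3,:3]=M;T[:3,3]=p
    return dict(img=s["img"],camera_matrix=s["camera_matrix"],camera_from_world=np.linalg.inv(T@s["tool_from_camera"]))
E
python3 - <<'E'
from h import *
s=dict(np.load("w1.npz"));p,M=s["p"],s["M"];s=wcam(s,p,M)
H,Sa,V=cv2.split(cv2.cvtColor(s["img"],cv2.COLOR_RGB2HSV))
br=(H>12)&(H<30)&(Sa>90)&(V>120)
P=[]
for c,st in blobs(br,15):
    if 240<c[0]<400 and 195<c[1]<340 and st[4]<400:
        q=ray(s,c,.083);P.append(q[:2]); print(np.round(c,1),st[4],np.round(q,4))
P=np.array(P);e=cv2.fitEllipse((P*1000).astype(np.float32));print(e)
c=np.array(e[0])/1000
a=np.degrees(np.arctan2(*(P-c).T[::-1]));print("yaw resid mod30",np.round((a+15)%30-15,1))
print("post",ray(s,(276,281),.117), "grip top",ray(s,(137,276),.103))
dk=V<75
for b,st in blobs(dk,30):
    if 255<b[0]<300 and 245<b[1]<295: print("dark",b,st)
t=dict(np.load("top.npz"))
for n,f in (("top",(366.5,258.5)),): print(n,"grip top",ray(t,f,.103))
E
```

```text
[320.2 204. ] 64 [0.5427 0.0731 0.083 ]
[285.8 213.5] 77 [0.5411 0.0444 0.083 ]
[354.9 213.3] 78 [0.5589 0.0971 0.083 ]
[261.5 237.9] 76 [0.5538 0.0187 0.083 ]
[378.9 237.7] 75 [0.5846 0.1097 0.083 ]
[254.  269.8] 72 [0.5776 0.0028 0.083 ]
[386.6 269.6] 73 [0.6133 0.1079 0.083 ]
[264.2 300.4] 68 [0.6064 0.001  0.083 ]
[376.2 300.1] 67 [0.637  0.0919 0.083 ]
[352.1 321.7] 67 [0.6498 0.0664 0.083 ]
[288.2 322. ] 65 [0.6322 0.0135 0.083 ]
[320.5 330.4] 154 [0.649  0.0376 0.083 ]
((595.6083374023438, 55.26652145385742), (110.72942352294922, 111.57393646240234), 67.4451904296875)
yaw resid mod30 [11.4 11.3 11.3 11.2 11.5 11.1 11.5 11.2 11.5 11.6 11.3 11.7]
post [0.58151958 0.02461365 0.117     ] grip top [ 0.54708456 -0.08066358  0.103     ]
top grip top [ 0.54859851 -0.08433964  0.103     ]
```

```bash
python3 -m pendant '[[0,[-35.5,-29.5,20],[0,0,0.2]],[0,[0,0,40],[0,0,0]],[0,[0,0,40],[0,0,0]],[0,[0,0,28],[0,0,0]],[0,[0,0,14],[0,0,0]],[0,[0,0,0],[0,0,0]]]' 10
python3 - <<'E'
from h import *; from plant import r,cams
st,p,M=show(r,[.5803,.0241,.095])
s=cams.snapshot("wrist"); cv2.imwrite("pics/w2.png",s["img"][:,:,::-1])
E
```

```text
clock: 2.9
tool_pos: [0.5783, 0.0298, 0.0963]
eef_rot: [0.161, 0.987, 0.0, -0.001]
contact_force: [0.8, -0.4, 0.7]
opening: 0.5
finger_force: 0.0
t 2.9 p [0.5783 0.0298 0.0963] yaxis deg 71.48 z [-1.6e-03  4.0e-04 -1.0e+00] F [ 0.85 -0.37  0.68] ff 0.0 open 0.5
shift mm [-3.7 -4.8  1.3]
```

View pics/w2.png

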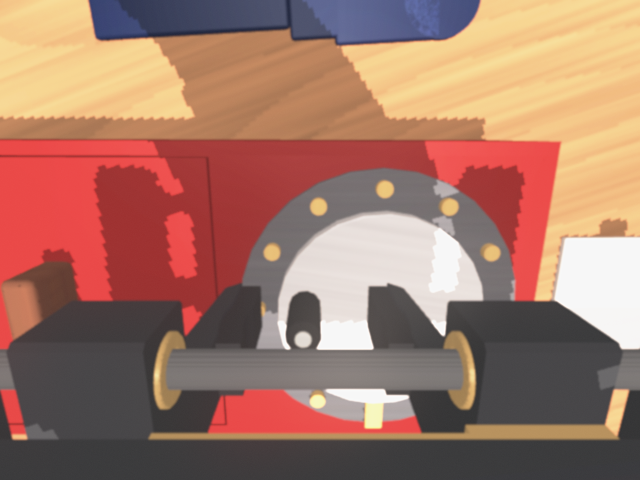

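The post (303,340) is between the open fingers, slightly to the left of centre, matching the computed -5 mm. Correct, then close.

```bash
python3 -m pendant '[[0,[-3.5,-5,1],[0,0,0]],[0,[0,0,0],[0,0,0]],[1,[0,0,0],[0,0,0]],[1,[0,0,0],[0,0,0]],[1,[0,0,0],[0,0,0]],[1,[0,0,0],[0,0,0]]]' 10
python3 - <<'E'
from h import *; from plant import r,cams
st,p,M=show(r)
b=M.T@(np.r_[.5955,.0545,p[2]]-p)*1000; print("centre in tool",b)
for i in range(6):
    s=cams.snapshot("wrist"); print(np.round(r.get_state()["contact_force"],2))
E
```

```text
clock: 3.7
tool_pos: [0.5813, 0.0243, 0.0958]
eef_rot: [0.161, 0.987, 0.001, 0.001]
contact_force: [1.7, 3.2, -0.8]
opening: 0.157
finger_force: 10.0
t 3.7 p [0.5813 0.0243 0.0958] yaxis deg 71.45 z [ 0.0014  0.0019 -1.    ] F [ 1.72  3.17 -0.85] ff 10.000250861048698 open 0.157
centre in tool [-3.83811374 33.09715758  0.0780621 ]
[ 0.89  2.93 -0.68]
[ 1.66  3.47 -0.93]
[ 0.28  4.1  -0.71]
[ 1.09  4.48 -0.45]
[ 2.25  4.48 -0.79]
[ 2.16  5.18 -0.79]
```

```bash
python3 -m pendant '[[1,[7.5,2.5,0],[0,0,0]],[1,[6.8,3.5,0],[0,0,0]],[1,[5.9,5,0],[0,0,0]],[1,[4.5,6.2,0],[0,0,0]],[1,[0,0,0],[0,0,0]],[1,[0,0,0],[0,0,0]],[1,[0,0,0],[0,0,0]]]'
cat >> h.py <<'E'
def dial(r,cams,n=6,Cc=(.5955,.0545)):
    st,p,M=show(r)
    v=(p[:2]-np.array(Cc));b=M.T@np.r_[v,0]*1000
    th=(-18.6-np.degrees(np.arctan2(v[1],v[0])))%360
    F=[]
    for i in range(n): cams.snapshot("wrist");F.append(r.get_state()["contact_force"])
    F=M.T@np.mean(F,0); t=np.radians(th); tan=np.array([np.sin(t),-np.cos(t)]); rad=np.array([-np.cos(t),-np.sin(t)])
    print("tool rel centre",np.round(b,1),"theta",round(th,1),"rad",round(t,3),"r",np.round(np.hypot(*v)*1000,1),"F tool",np.round(F,2),"Ftan",round(F[:2]@tan,2),"Frad",round(F[:2]@rad,2))
E
python3 -c "
from h import *; from plant import r,cams
dial(r,cams,6)
s=cams.snapshot('top'); cv2.imwrite('pics/t2.png',cv2.resize(s['img'][180:290,235:345,::-1],None,fx=5,fy=5,interpolation=cv2.INTER_CUBIC))"
```

```text
clock: 4.88
tool_pos: [0.564, 0.0468, 0.0959]
eef_rot: [0.162, 0.987, 0.0, 0.001]
contact_force: [5.0, 1.3, -3.1]
opening: 0.153
finger_force: 10.0
t 4.88 p [0.564  0.0468 0.0959] yaxis deg 71.36 z [ 2.2e-03  3.0e-04 -1.0e+00] F [ 5.01  1.33 -3.09] ff 9.998926967382431 open 0.153
tool rel centre [ 27.4 -17.4  -0.1] theta 147.6 rad 2.577 r 32.4 F tool [-4.69  2.75  3.38] Ftan -0.19 Frad -5.44
```

View pics/t2.png

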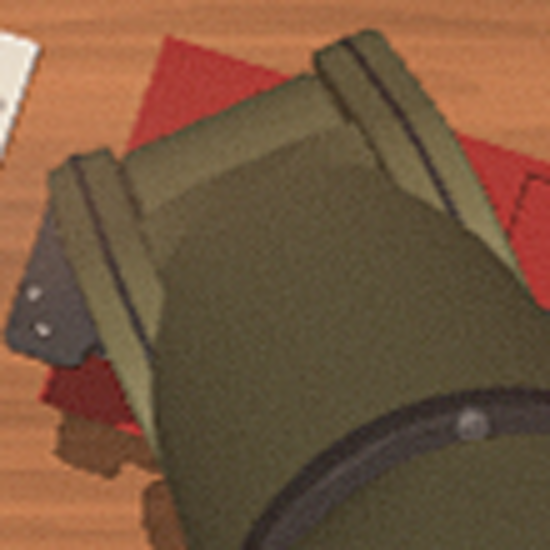

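The arm hides the dial here, so I rely on kinematics. There is a mild inward pull of 5 N, so the effective circle centre is about 2 mm off. I'll ease that, dwell a little further on, and re-read.

```bash
python3 -m pendant '[[1,[-1.4,1.6,0],[0,0,0]],[1,[0,0,0],[0,0,0]],[1,[0,0,0],[0,0,0]],[1,[0,0,0],[0,0,0]]]'
python3 -c "
from h import *; from plant import r,cams
dial(r,cams,6)"
```

```text
clock: 5.72
tool_pos: [0.5639, 0.0475, 0.0957]
eef_rot: [0.162, 0.987, -0.001, -0.001]
contact_force: [0.2, -3.0, 3.7]
opening: 0.15
finger_force: 10.0
t 5.72 p [0.5639 0.0475 0.0957] yaxis deg 71.37 z [-1.4e-03 -8.0e-04 -1.0e+00] F [ 0.23 -2.98  3.68] ff 9.998530042357743 open 0.15
tool rel centre [ 27.7 -16.7   0. ] theta 148.9 rad 2.6 r 32.3 F tool [ 0.31 -2.26 -3.68] Ftan -1.77 Frad 1.43
```

```bash
python3 -m pendant '[[1,[-5.4,-7,0],[0,0,0]],[1,[-7,-5.4,0],[0,0,0]],[1,[-8.2,-3.4,0],[0,0,0]],[1,[-8.8,-1.2,0],[0,0,0]],[1,[-8.8,1.2,0],[0,0,0]],[1,[-6.6,2.5,0],[0,0,0]],[1,[0,0,0],[0,0,0]],[1,[0,0,0],[0,0,0]]]'
python3 -c "
from h import *; from plant import r,cams
dial(r,cams,6,(.5974,.0545))"
```

```text
clock: 7.02
tool_pos: [0.6033, 0.0211, 0.0957]
eef_rot: [0.162, 0.987, 0.0, 0.001]
contact_force: [1.6, -1.5, 2.6]
opening: 0.153
finger_force: 10.0
t 7.03 p [0.6033 0.0211 0.0957] yaxis deg 71.38 z [ 1.1e-03  1.0e-04 -1.0e+00] F [ 1.62 -1.53  2.63] ff 10.000174976885319 open 0.153
tool rel centre [-16.3 -29.8   0. ] theta 61.4 rad 1.071 r 34.0 F tool [-2.18 -1.51 -2.24] Ftan -1.19 Frad 2.37
```

```bash
python3 -m pendant '[[1,[-1.5,0.3,0],[0,0,0]],[1,[0,0,0],[0,0,0]],[1,[0,0,0],[0,0,0]],[1,[0,0,0],[0,0,0]]]'
python3 -c "
from h import *; from plant import r,cams
dial(r,cams,6,(.5974,.0545))"
```

```text
clock: 7.82
tool_pos: [0.6036, 0.0211, 0.0957]
eef_rot: [0.162, 0.987, -0.0, -0.001]
contact_force: [-1.5, -2.1, 5.1]
opening: 0.153
finger_force: 10.0
t 7.83 p [0.6036 0.0211 0.0957] yaxis deg 71.4 z [-1.6e-03 -1.0e-04 -1.0e+00] F [-1.49 -2.1   5.1 ] ff 9.99872775748372 open 0.153
tool rel centre [-16.5 -29.7  -0. ] theta 60.9 rad 1.063 r 34.0 F tool [ 0.99 -2.94 -5.63] Ftan 2.29 Frad 2.09
```

```bash
python3 -m pendant '[[1,[8.4,-2.6,-0.5],[0,0,0]],[1,[8.8,-1.2,0],[0,0,0]],[1,[8.8,1.2,0],[0,0,0]],[1,[8.2,3.4,0],[0,0,0]],[1,[7,5.4,0],[0,0,0]],[1,[5.4,7,0],[0,0,0]],[1,[3.4,8.2,0],[0,0,0]],[1,[1.2,8.8,0],[0,0,0]]]'
python3 -c "
from h import *; from plant import r,cams
dial(r,cams,6,(.5974,.0545))"
```

```text
clock: 9.12
tool_pos: [0.5653, 0.0665, 0.0959]
eef_rot: [0.162, 0.987, -0.0, -0.0]
contact_force: [2.9, -4.0, -6.1]
opening: 0.154
finger_force: 10.0
t 9.12 p [0.5653 0.0665 0.0959] yaxis deg 71.4 z [-6.e-04 -3.e-04 -1.e+00] F [ 2.87 -3.99 -6.12] ff 10.000319592654705 open 0.154
tool rel centre [34.2  1.1  0. ] theta 181.9 rad 3.174 r 34.2 F tool [-2.19  1.48  8.47] Ftan 1.55 Frad -2.14
```

```bash
python3 -m pendant '[[1,[-0.8,5.9,0.4],[0,0,0]],[1,[-1.6,5.7,0],[0,0,0]],[1,[-2.5,5.4,0],[0,0,0]],[1,[-3.4,4.9,0],[0,0,0]],[1,[-3.2,3.4,0],[0,0,0]],[1,[0,0,0],[0,0,0]],[1,[0,0,0],[0,0,0]]]'
python3 -c "
from h import *; from plant import r,cams
dial(r,cams,6,(.5974,.0545))"
```

```text
clock: 10.3
tool_pos: [0.5855, 0.0864, 0.0959]
eef_rot: [0.162, 0.987, 0.001, 0.001]
contact_force: [1.7, -2.5, -5.0]
opening: 0.153
finger_force: 10.0
t 10.3 p [0.5855 0.0864 0.0959] yaxis deg 71.38 z [ 2.1e-03  7.0e-04 -1.0e+00] F [ 1.68 -2.49 -4.97] ff 10.00146433711052 open 0.153
tool rel centre [21.5 26.5 -0. ] theta 231.0 rad 4.032 r 34.1 F tool [-3.61 -1.31  4.64] Ftan 1.99 Frad -3.29
```

```bash
cat > d.py <<'E'
import sys
from h import *; from plant import r,cams
import io,contextlib
F=[];st=r.get_state();p=np.array(st["tool_pos"]);M=Ro.from_quat(st["eef_rot"]).as_matrix()
for i in range(5): cams.snapshot("wrist");F.append(r.get_state()["contact_force"])
F=np.array(F)@M;v=p[:2]-[.5974,.0545];th=-18.6-np.degrees(np.arctan2(v[1],v[0]));t=np.radians(th%360)
ft=F[:,0]*np.sin(t)-F[:,1]*np.cos(t);fr=-F[:,0]*np.cos(t)-F[:,1]*np.sin(t)
print(f"t {st['clock']:.1f} th {th%360:.1f} rad {t:.3f} r {np.hypot(*v)*1000:.1f} Ftan {ft.mean():.2f}+-{ft.std():.2f} Frad {fr.mean():.2f} Fz {F[:,2].mean():.1f}")
sys.exit(ft.mean()<-3.4)
E
python3 -m pendant '[[1,[-1.6,0.7,0],[0,0,0]],[1,[-1.2,0.6,0],[0,0,0]],[1,[0,0,0],[0,0,0]]]' >/dev/null; python3 d.py &&
python3 -m pendant '[[1,[-1.3,0.8,0],[0,0,0]],[1,[-1.3,0.7,0],[0,0,0]],[1,[0,0,0],[0,0,0]]]' >/dev/null && python3 d.py &&
python3 -m pendant '[[1,[-1.4,0.6,0],[0,0,0]],[1,[-1.4,0.6,0],[0,0,0]],[1,[0,0,0],[0,0,0]]]' >/dev/null && python3 d.py
```

```text
t 11.0 th 233.2 rad 4.070 r 34.0 Ftan -1.86+-0.53 Frad -1.44 Fz 0.1False
```

```bash
sed -i 's/sys.exit(ft.mean()<-3.4)/sys.exit(int(ft.mean()<-3.4))/' d.py
python3 -m pendant '[[1,[-1.3,0.8,0],[0,0,0]],[1,[-1.3,0.7,0],[0,0,0]],[1,[0,0,0],[0,0,0]]]' >/dev/null && python3 d.py &&
python3 -m pendant '[[1,[-1.3,0.6,0],[0,0,0]],[1,[-1.4,0.6,0],[0,0,0]],[1,[0,0,0],[0,0,0]]]' >/dev/null && python3 d.py &&
python3 -m pendant '[[1,[-1.4,0.5,0],[0,0,0]],[1,[-1.4,0.5,0],[0,0,0]],[1,[0,0,0],[0,0,0]]]' >/dev/null && python3 d.py
```

```text
t 11.6 th 240.1 rad 4.191 r 34.0 Ftan -1.07+-0.58 Frad 0.48 Fz 0.2
t 12.2 th 244.9 rad 4.275 r 33.9 Ftan -1.31+-0.65 Frad 3.27 Fz 0.8
t 12.8 th 250.4 rad 4.370 r 33.8 Ftan -1.65+-0.26 Frad 4.83 Fz 0.8
```

```bash

python3 -m pendant '[[1,[-1.2,1.0,0],[0,0,0]],[1,[-1.3,1.0,0],[0,0,0]],[1,[0,0,0],[0,0,0]]]' >/dev/null && python3 d.py &&
python3 -m pendant '[[1,[-1.4,0.5,0],[0,0,0]],[1,[-1.4,0.5,0],[0,0,0]],[1,[0,0,0],[0,0,0]]]' >/dev/null && python3 d.py &&
python3 -m pendant '[[1,[-1.4,0.4,0],[0,0,0]],[1,[-1.4,0.3,0],[0,0,0]],[1,[0,0,0],[0,0,0]]]' >/dev/null && python3 d.py
```

```text
t 13.5 th 255.6 rad 4.461 r 33.9 Ftan -0.78+-0.49 Frad 2.70 Fz 0.8
t 14.1 th 258.8 rad 4.517 r 33.9 Ftan -4.51+-0.41 Frad 0.34 Fz -2.8
```

```bash

python3 d.py; python3 -m pendant '[[1,[-0.7,0.1,0],[0,0,0]],[1,[0,0,0],[0,0,0]]]' >/dev/null ; python3 d.py
```

```text
t 14.3 th 258.8 rad 4.517 r 34.0 Ftan -4.62+-0.58 Frad -1.10 Fz -3.2
t 14.8 th 259.8 rad 4.534 r 34.0 Ftan -5.63+-0.64 Frad -0.86 Fz -4.2
```

Stop confirmed at about 4.46 rad: force rising, movement slowing. Ease back until the tangential force is about nil.

```bash

python3 -m pendant '[[1,[1.2,-0.2,0],[0,0,0]],[1,[0,0,0],[0,0,0]]]' >/dev/null ; python3 d.py;python3 -m pendant '[[1,[1.2,-0.2,0],[0,0,0]],[1,[0,0,0],[0,0,0]]]' >/dev/null ; python3 d.py
```

```text
t 15.3 th 259.7 rad 4.532 r 34.0 Ftan -2.20+-0.33 Frad -2.45 Fz -1.5
t 15.8 th 258.2 rad 4.507 r 34.0 Ftan 0.88+-0.53 Frad -3.89 Fz 0.8
```

```bash

python3 -m pendant '[[1,[0.8,-0.1,0],[0,0,0]],[1,[0,0,0],[0,0,0]]]' >/dev/null ; python3 d.py; python3 -m pendant '[[0,[0,0,0],[0,0,0]],[0,[0,0,0],[0,0,0]],[0,[0,0,0],[0,0,0]],[0,[0,0,0],[0,0,0]]]'; python3 d.py
```

```text
t 16.4 th 256.4 rad 4.475 r 34.1 Ftan 1.65+-0.40 Frad -4.51 Fz 1.2
clock: 17.1
tool_pos: [0.5998, 0.0897, 0.0958]
eef_rot: [0.161, 0.987, 0.0, -0.0]
contact_force: [0.3, -0.4, 0.4]
opening: 0.501
finger_force: 0.0
t 17.1 th 255.3 rad 4.456 r 35.2 Ftan 0.38+-0.45 Frad 0.07 Fz 0.3
```

```bash

python3 -m pendant '[[0,[0,0,-40],[0,0,0]],[0,[0,0,-20],[0,0,0]],[0,[-2,-45,0],[0,0,0]],[0,[-2,-45,0],[0,0,0]],[0,[-2,-45,0],[0,0,0]],[0,[-1,-45,0],[0,0,0]],[0,[0,0,0],[0,0,0]],[0,[0,0,0],[0,0,0]]]'
python3 - <<'E'
from h import *; from plant import r,cams
st,p,M=show(r,[.5488,-.0827,.081])
s=cams.snapshot("wrist"); cv2.imwrite("pics/w3.png",s["img"][:,:,::-1])
np.savez("w3.npz",p=p,M=M,**s)
E
```

```text
clock: 18.35
tool_pos: [0.5494, -0.083, 0.1559]
eef_rot: [0.162, 0.987, 0.001, 0.0]
contact_force: [-0.0, -0.3, -0.3]
opening: 0.499
finger_force: 0.0
t 18.35 p [ 0.5494 -0.083   0.1559] yaxis deg 71.39 z [ 7.e-04  1.e-03 -1.e+00] F [-0.04 -0.33 -0.27] ff 0.0 open 0.499
shift mm [ 0.7  0.  74.9]
```

View pics/w3.png

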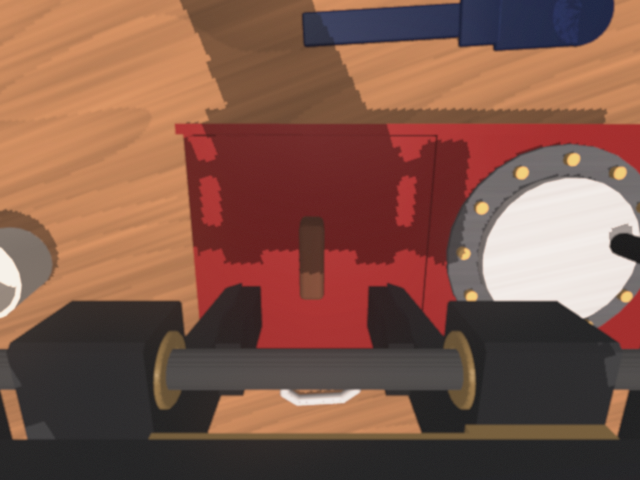

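The wrist view shows the grip bar at (312,258), midway between the fingers (x 262 and 368). The dial post rests near (625,245). Descend and close gently.

```bash

python3 -m pendant '[[0,[0.5,0,35],[0,0,0]],[0,[0,0,28],[0,0,0]],[0,[0,0,11],[0,0,0]],[0,[0,0,0],[0,0,0]],[1,[0,0,0],[0,0,0]],[1,[0,0,0],[0,0,0]],[1,[0,0,0],[0,0,0]],[1,[0,0,0],[0,0,0]]]' 8
python3 - <<'E'
from h import *; from plant import r,cams
st,p,M=show(r)
F=[]
for i in range(5): cams.snapshot("wrist");F.append(r.get_state()["contact_force"])
print(M.T@np.mean(F,0))
E
```

```text
clock: 19.4
tool_pos: [0.5487, -0.0844, 0.0824]
eef_rot: [0.162, 0.987, -0.0, 0.0]
contact_force: [-1.0, -1.0, 3.8]
opening: 0.158
finger_force: 8.0
t 19.4 p [ 0.5487 -0.0844  0.0824] yaxis deg 71.35 z [ 5.e-04 -9.e-04 -1.e+00] F [-0.99 -0.98  3.8 ] ff 7.9991093480202835 open 0.158
[ 0.18832714 -1.91733095 -5.39905075]
```

```bash
cat > l.py <<'E'
from h import *; from plant import r,cams
st=r.get_state();p=np.array(st["tool_pos"]);M=Ro.from_quat(st["eef_rot"]).as_matrix();F=[]
for i in range(4): cams.snapshot("wrist");F.append(r.get_state()["contact_force"])
print(round(st["clock"],1),"travel mm",np.round(M.T@(p-[.5487,-.0844,.0824])*1000,1),"F",np.round(M.T@np.mean(F,0),1))
E
python3 -m pendant '[[1,[0,-1,-0.3],[0,0,0]],[1,[0,0,0],[0,0,0]]]' >/dev/null; python3 l.py;python3 -m pendant '[[1,[0,-1,0],[0,0,0]],[1,[0,0,0],[0,0,0]]]' >/dev/null; python3 l.py
```

```text
19.9 travel mm [0.1 0.1 0.1] F [-0.3 -0.6 -5. ]
20.4 travel mm [ 0.  -0.3  0.1] F [-0.7  1.4 -4.8]
```

```bash

python3 -m pendant '[[1,[0,-0.7,0],[0,0,0]],[1,[0,0,0],[0,0,0]]]' >/dev/null; python3 l.py;python3 -m pendant '[[1,[0,-0.6,0],[0,0,0]],[1,[0,0,0],[0,0,0]]]' >/dev/null; python3 l.py
```

```text
20.8 travel mm [ 0.  -1.   0.1] F [ 0.2  1.1 -5.7]
21.2 travel mm [ 0.  -1.6  0.1] F [-0.1  1.3 -5.5]
```

```bash

python3 -m pendant '[[1,[0,-0.8,0],[0,0,0]],[1,[0,-0.8,0],[0,0,0]],[1,[0,0,0],[0,0,0]]]' >/dev/null; python3 l.py;python3 -m pendant '[[1,[0,-0.8,0],[0,0,0]],[1,[0,-0.8,0],[0,0,0]],[1,[0,0,0],[0,0,0]]]' >/dev/null; python3 l.py
```

```text
21.8 travel mm [ 0.  -3.3  0.1] F [-0.2  0.9 -5.5]
22.4 travel mm [ 0.  -4.8  0.1] F [-0.1  1.1 -5.6]
```

```bash

python3 -m pendant '[[1,[0,-6,0],[0,0,0]],[1,[0,-10,0],[0,0,0]],[1,[0,-10,0],[0,0,0]],[1,[0,-10,0],[0,0,0]],[1,[0,-10,0],[0,0,0]],[1,[0,-10,0],[0,0,0]],[1,[0,-8,0],[0,0,0]],[1,[0,0,0],[0,0,0]]]' >/dev/null; python3 l.py;python3 -m pendant '[[1,[0,-4,0],[0,0,0]],[1,[0,-3,0],[0,0,0]],[1,[0,-2,0],[0,0,0]],[1,[0,0,0],[0,0,0]]]' >/dev/null; python3 l.py
```

```text
23.6 travel mm [  0.  -71.1   0.1] F [-0.6 -1.5 -6.5]
24.3 travel mm [  0.1 -78.7   0.1] F [-0.1  1.1 -6.2]
```

```bash

python3 -m pendant '[[0,[0,0,0],[0,0,0]],[0,[0,0,0],[0,0,0]],[0,[0,0,0],[0,0,0]],[0,[0,0,-20],[0,0,0]],[0,[0,0,-40],[0,0,0]],[0,[0,0,-40],[0,0,0]],[0,[0,0,-40],[0,0,0]],[0,[0,0,0],[0,0,0]]]'; python3 -m pendant '[[0,[30,-30,0],[0,0,0]],[0,[40,-40,0],[0,0,0]],[0,[40,-40,0],[0,0,0]],[0,[30,-30,0],[0,0,0]],[0,[0,0,0],[0,0,0]],[0,[0,0,0],[0,0,0]]]'; python3 -c "
from h import *; from plant import r,cams
s=cams.snapshot('top'); cv2.imwrite('pics/t3.png',s['img'][:,:,::-1]);s=cams.snapshot('scene'); cv2.imwrite('pics/s3.png',s['img'][:,:,::-1])"
```

```text
clock: 25.5
tool_pos: [0.525, -0.1593, 0.2248]
eef_rot: [0.162, 0.987, -0.0, 0.003]
contact_force: [0.3, -0.3, -1.0]
opening: 0.499
finger_force: 0.0
clock: 26.25
tool_pos: [0.3466, -0.2465, 0.2217]
eef_rot: [0.161, 0.987, 0.0, 0.0]
contact_force: [-0.5, 0.0, -0.1]
opening: 0.505
finger_force: 0.0
```

View pics/t3.png

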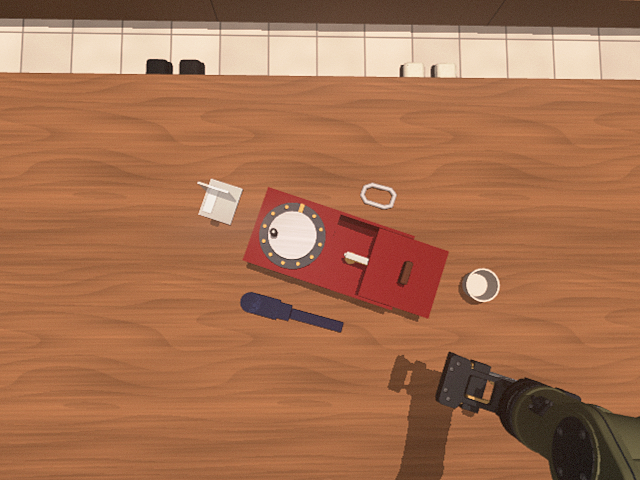

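The lid is open with the grip at (405,272), the dial post rests at (274,233), the bystanders have not moved, and the arm is clear.

```bash
python3 -c "
from plant import r
print(r.finish_job())"
```

```text
the job is handed in; nothing more can be done
None
```

I dialled the combination (mark 5, mark 2, then the stop at about 4.47 rad), slid the lid about 79 mm open, left the hand clear with the other things unmoved in the last picture, and handed the job in; no verdict was returned.

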